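# Cover the pots during a pause in cooking

## Robot

A 6-joint arm with a two-finger parallel gripper is mounted at the origin on the work surface. World frame = base frame: x ahead of the robot, y to its left, z up, the work surface at z = 0. Lengths are in mm, angles in rad, forces in N, time in s.
With the tool pointing down it reaches from about 275 to 750 mm from the base axis. Payload 10.2 kg.
Tool frame: the origin (TCP) lies on the mounting face of the last link; the fingertips stand 173 mm ahead of it and the grasp point (between the pads) lies 155 mm ahead of it; z points along the fingers, y is the line along which they close (so a half turn about z gives the same grasp; the last joint's range is limited). The gripper opens to 85 mm and grips with 20 to 120 N. Pads are 22 mm wide; open, the fingers measure 114 mm over their backs; the gripper's body (76 mm by 85 mm) begins 54 mm behind the grasp point. The pads swing forward as they close: fully open they stand 13 mm farther back than shut.
Start: joints at [0.943, 0.313, 1.498, -0, 1.331, -0.223], TCP at [206.777, 482.572, 404.694] pointing down, gripper open.
Joint ranges: [-2.94, 2.94], [-0.97, 2.17], [0.19, 2.56], [-1.23, 4.37], [0.02, 3.11], [-2.88, 2.88]. Speed limits (rad/s): [2.39, 2.39, 3.01, 3.14, 3.14, 3.14].

## Interface

Orientations are given as [roll, pitch, yaw] about the fixed x, y, z axes, in that order (R = Rz(yaw) Ry(pitch) Rx(roll)).
In Python, from rig import telemetry, imaging, order, models gives the robot as it stands.
- The arm moves only by the tool move_arm, never from a script. Its argument "steps" is a list of rows, each a list of 6 numbers: the shift along the tool's x, y, z in m, then the turn, a rotation vector about the tool's x, y, z in rad. A call has exactly 5 rows; each row shifts and turns the commanded pose from where the row before left it, along the tool's axes as they then stand; what a row does not reach is not made up. A row lasts 1/12 s, in which the tool goes at most 41.7 mm and 7.16 degrees, less where a joint would pass 70% of its speed; a pose out of reach is approached as far as the arm can. A call with a gripper value outside its range is refused whole. "hand" is the finger opening in m, from 0 to 0.0854, set as the call begins (left out, the last holds). The fingers move at their own pace and stop on an object; the grip force is fixed at half the most. Time passes only in rows, so rows that do not move let the fingers close, or fill a call up. It gives the time, the measured TCP pose, the force, the opening and the grip force at its end, in the units of the state.
- telemetry.get_obs(): the state, without advancing time (a new reading comes with each control period).
- imaging.capture(name): name is "scene" or "top" or "wrist"; returns the picture (480x640x3 uint8, blue, green, red); there is no depth.
- imaging.camera_info(name): a dict with "mtx" (3x3 intrinsics, pixels), "cam_to_world" (4x4, takes a point from camera to world coordinates); the wrist camera has in their place "mount" (4x4, takes a point from camera to tool coordinates, whose origin is the TCP and whose axes are the flange's). Camera axes: x right, y up, looking along -z (the intrinsics and any distortion apply to the point x, -y, -z); pixel columns grow to the right and rows downward; lengths in mm; the calibration is good to about 2 mm. A picture is of the moment at which its call begins: read the wrist's pose just before it. camera_info takes no time and is no camera call.
- order.finish_job(): hands the job in; it is judged then, once.
Trained networks look in the newest picture that a camera, given by its name, has taken for a name from the list of things; names that differ only in an ending like _2 or _b are one class to them, and where a whole thing is asked for, a point or a joint stands for the part that bears it (a point fixed in the world has none). Each returns a list of dicts, best first, with "p" (0 to 1); they miss things now and then, are a little off and sometimes report something else, mostly with a low value. They report only what shows in the picture. A call takes as long as a camera call. They do not tell look-alikes from the thing itself.
- models.search_frame(camera, thing): "location" ([column, row] in pixels, amid what is visible of it).
The state is a dict: "time_s": time; "joints": joint angles; "joint_velocities": joint speeds; "joint_efforts": joint torques, N m; "tcp_pos": TCP position; "orientation": TCP orientation; "force": force on the tool from outside, world axes, zero at the start; "moment": the same for the moment, N m; "opening": finger opening in mm; "finger_force": force on a finger pad.
Only numpy, scipy, OpenCV 4.12 (cv2) and the standard library are available. Lean on these libraries where they do the work, as an engineer would, in place of code of your own. Each camera call takes 0.05 s, during which the arm holds its last target. There are 200 camera calls.

## Task

Cooking is pausing: put each of the three bamboo lids on the stoneware pot it fits, so that it sits down level and centred, and lay the wooden spatula across the rim of the largest pot, which has no lid, balanced over the middle so that it bridges the mouth. Leave the pots standing where they are, and do not disturb the oil bottle or the pepper mill.

Things in the scene. Friction and masses are not known exactly. Their poses are not given: they have to be found in the camera images.
- lid_a: smallest of three round bamboo lids, 84 mm across, lying flat, knob up. Origin: centre of its underside, z up. From there up: tapered boss 5 mm deep (50 mm across below, 58 above) that drops into the pot's mouth; disc 9 mm thick; central knob 24 mm across, 26 mm tall (top 40 mm above the origin). Fits pot_a: seated, its origin is 5 mm below the rim. 35 to 130 g.
- lid_b: middle of three round bamboo lids, 106 mm across, lying flat, knob up. Origin: centre of its underside, z up. From there up: tapered boss 5 mm deep (72 mm across below, 80 above) that drops into the pot's mouth; disc 9 mm thick; central knob 24 mm across, 26 mm tall (top 40 mm above the origin). Fits pot_b: seated, its origin is 5 mm below the rim. 35 to 130 g.
- lid_c: largest of three round bamboo lids, 128 mm across, lying flat, knob up. Origin: centre of its underside, z up. From there up: tapered boss 5 mm deep (94 mm across below, 102 above) that drops into the pot's mouth; disc 9 mm thick; central knob 24 mm across, 26 mm tall (top 40 mm above the origin). Fits pot_c: seated, its origin is 5 mm below the rim. 35 to 130 g.
- spatula: flat wooden spatula lying on the worktop, 255 mm long, 35 to 65 g. Origin: on the underside, at its centre of mass (where it balances); x along it towards the broad end, z up. Handle 14 mm wide and 10 mm thick from x = -150 to +50 mm; flat head 44 mm wide and 7 mm thick from x = 45 to 105 mm, rounded at its end. Its underside is flat.
- pot_a: the smallest of four plain white stoneware pots: loose, open, round, straight-sided, 80 mm across outside, 70 mm inside the mouth, rim 80 mm above the worktop. Origin: centre of its underside, z up. lid_a fits it.
- pot_b: the second smallest of four plain white stoneware pots: loose, open, round, straight-sided, 102 mm across outside, 92 mm inside the mouth, rim 72 mm above the worktop. Origin: centre of its underside, z up. lid_b fits it.
- pot_c: the second largest of four plain white stoneware pots: loose, open, round, straight-sided, 124 mm across outside, 114 mm inside the mouth, rim 66 mm above the worktop. Origin: centre of its underside, z up. lid_c fits it.
- pot_d: the largest of four plain white stoneware pots: loose, open, round, straight-sided, 146 mm across outside, 136 mm inside the mouth, rim 60 mm above the worktop. Origin: centre of its underside, z up. It has no lid: the spatula goes across its rim.
- oil_bottle: green glass oil bottle standing beyond the pots, 62 mm across, 200 mm tall; origin: centre of its underside, z up. Leave it alone.
- pepper_mill: dark wooden pepper mill standing beyond the pots, 54 mm across, 165 mm tall; origin: centre of its underside, z up. Leave it alone.
Not all that is in view belongs to the job. Leave any green look-alike of the pot_a alone. What is shaped like the lid_c but pink is not meant.

How it is judged:
By the outcome, as a careful person would: the job done as asked, in the order asked, and still so for the second after the job is handed in, with the robot touching nothing.
It also fails if it takes over 120 s, if anything falls off the work surface, if the arm or the gripper's body presses on something with over 40 N, if the wrist force passes 120 N, or if a joint passes its speed limit or range.

## Working session

There is one attempt and no reset: what is moved stays moved. The work goes in short steps, Python scripts to look and compute and a tool call to move; the robot and the scene stay as the last step left them, time stands still between calls to the robot, and variables do not carry over. Pictures are saved under pics/ and viewed, at most 14 in all, crops included, and the job is handed in when it is done.

Besides the shell and the picture viewer there is one more tool, called after "Emit:" by a JSON object that holds its "method" and its "body", one argument or row to a line. move_arm: Moves the arm, as the interface text tells. Its arguments: {"type":"object","properties":{"steps":{"type":"array"},"hand":{"type":"number"}},"required":["steps"]}

```bash
mkdir -p pics; ls
python3 - <<'E'
from rig import telemetry, imaging, models
import cv2, numpy as np
np.set_printoptions(precision=4,suppress=True)
o=telemetry.get_obs();print(o)
for n in ("top","scene"):
    im=imaging.capture(n);cv2.imwrite(f"pics/{n}0.png",im)
for n in ("top","scene","wrist"):
    print(n,imaging.camera_info(n))
E
```

```text
pics
{'time_s': 0.0, 'joints': array([ 0.9426,  0.3135,  1.4985,  0.    ,  1.331 , -0.2234]), 'joint_velocities': array([ 0.0006,  0.0004,  0.0009,  0.0002, -0.    ,  0.0002]), 'joint_efforts': array([ -0.    , -41.2268, -25.9734,  -0.0002,   0.0043,   0.    ]), 'tcp_pos': array([206.7451, 482.5366, 404.1035]), 'orientation': array([-3.1403, -0.0003,  2.7368]), 'force': array([ 0.0037, -0.3604, -0.3254]), 'moment': array([0.0122, 0.0014, 0.0325]), 'finger_force': 0.0, 'opening': 85.55152024904075}
top {'mtx': array([[485.2784,   0.    , 322.7042],
       [  0.    , 485.2784, 233.2302],
       [  0.    ,   0.    ,   1.    ]]), 'cam_to_world': array([[   0.0091,    0.9927,   -0.1201,  421.6162],
       [  -0.9996,    0.0121,    0.0242,   -4.4763],
       [   0.0255,    0.1198,    0.9925, 1223.1343],
       [   0.    ,    0.    ,    0.    ,    1.    ]])}
scene {'mtx': array([[441.6937,   0.    , 323.0653],
       [  0.    , 441.6937, 235.0832],
       [  0.    ,   0.    ,   1.    ]]), 'cam_to_world': array([[   0.2525,   -0.5275,    0.8111, 1344.764 ],
       [   0.9673,    0.1187,   -0.2239, -233.2346],
       [   0.0218,    0.8412,    0.5403,  548.8673],
       [   0.    ,    0.    ,    0.    ,    1.    ]])}
wrist {'mtx': array([[369.9135,   0.    , 322.023 ],
       [  0.    , 369.9135, 237.4312],
       [  0.    ,   0.    ,   1.    ]]), 'mount': array([[ 0.0005,  0.9545,  0.2982, 75.8144],
       [ 1.    , -0.0003, -0.0009, -0.8461],
       [-0.0007,  0.2982, -0.9545, 31.9489],
       [ 0.    ,  0.    ,  0.    ,  1.    ]])}
```

View pics/top0.png

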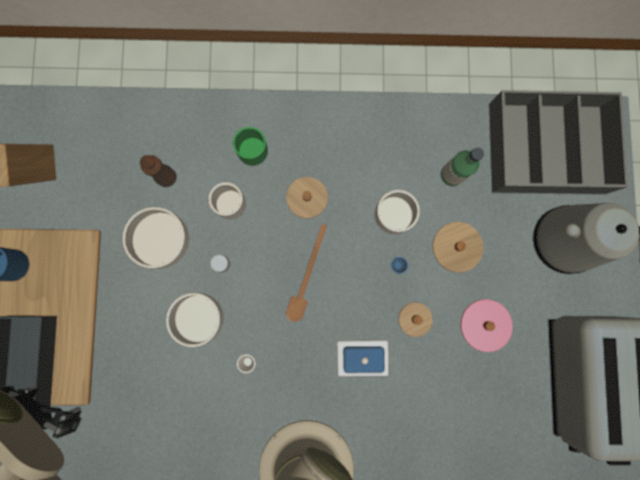

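View pics/scene0.png

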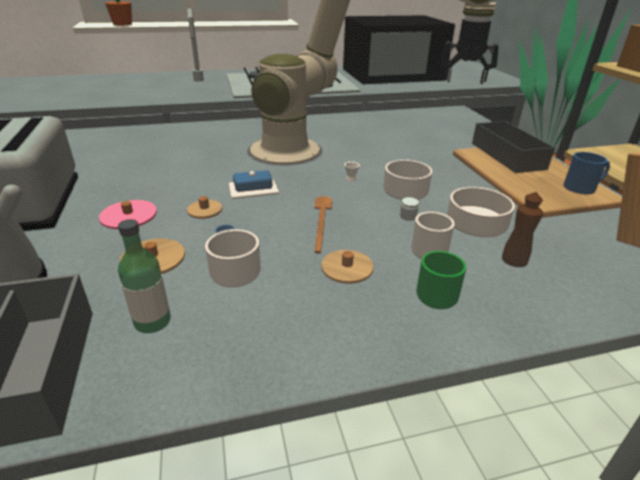

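The top view shows the three bamboo lids: a at (416,319), b at (307,197), c at (458,247). The four pots are a at (226,200), b at (398,211), c at (194,320) and d at (154,238). The spatula runs from its head at (297,308) to its handle end at (323,226). The look-alikes are the pink lid at (487,326) and the green pot at (250,147). The scene view agrees, with the arm parked at the left.

```bash
cat > h.py <<'E'
import numpy as np, cv2
from rig import telemetry, imaging
from scipy.spatial.transform import Rotation as Ro
from scipy.optimize import least_squares
np.set_printoptions(precision=2,suppress=True)
def pose():
    o=telemetry.get_obs(); T=np.eye(4); T[:3,:3]=Ro.from_euler('xyz',o['orientation']).as_matrix(); T[:3,3]=o['tcp_pos']; return T
def cam(n):
    c=imaging.camera_info(n); return c['mtx'], c['cam_to_world'] if n!='wrist' else pose()@c['mount']
def shot(n):
    K,T=cam(n); return imaging.capture(n),K,T
def proj(P,K,T):
    q=(np.atleast_2d(P)-T[:3,3])@T[:3,:3]; return np.c_[K[0,2]-K[0,0]*q[:,0]/q[:,2], K[1,2]+K[1,1]*q[:,1]/q[:,2]]
def back(uv,z,K,T):
    uv=np.atleast_2d(uv).astype(float); d=np.c_[(uv[:,0]-K[0,2])/K[0,0],-(uv[:,1]-K[1,2])/K[1,1],-np.ones(len(uv))]@T[:3,:3].T
    return T[:3,3]+d*((z-T[2,3])/d[:,2])[:,None]
def sil(x,y,z0,z1,r,K,T,r0=None):
    "outline of an upright cylinder (hull of its two end circles)"
    a=np.linspace(0,2*np.pi,120)
    P=np.vstack([np.c_[x+q*np.cos(a),y+q*np.sin(a),np.full(120,z)] for z,q in((z0,r0 or r),(z1,r))])
    return cv2.convexHull(proj(P,K,T).astype(np.float32))
def fit(cnt,z0,z1,r,K,T,guess,scale=True):
    "x,y of a cylinder from its outline points"
    f=lambda p:[cv2.pointPolygonTest(sil(p[0],p[1],z0,z1,r,K,T),(float(u),float(v)),True) for u,v in cnt]
    s=least_squares(f,guess,loss='soft_l1',diff_step=1e-3); return s.x,np.sqrt(np.mean(np.square(f(s.x))))
def comps(mask,amin):
    n,l,st,c=cv2.connectedComponentsWithStats(mask.astype(np.uint8)); return [(st[i],c[i],l==i) for i in range(1,n) if st[i][4]>amin]
def outline(m):
    c,_=cv2.findContours(m.astype(np.uint8),cv2.RETR_EXTERNAL,cv2.CHAIN_APPROX_NONE); return cv2.convexHull(max(c,key=cv2.contourArea))[:,0], max(c,key=cv2.contourArea)[:,0]
def go(p,yaw=None,n=5):
    "tool-frame row (m, rad) to reach TCP p in n rows"
    T=pose(); d=T[:3,:3].T@(np.array(p)-T[:3,3])/1000
    w=0 if yaw is None else (yaw-telemetry.get_obs()['orientation'][2]+np.pi)%(2*np.pi)-np.pi
    print('total',np.round(d,4),'turn z',round(-w,4)); return d
E
python3 - <<'E'
from h import *
im,K,T=shot('top')
hsv=cv2.cvtColor(im,cv2.COLOR_BGR2HSV); print([hsv[v,u] for u,v in((315,205),(466,252),(422,325),(300,305),(226,200),(154,238),(400,300),(208,200))])
wood=(hsv[...,0]<25)&(hsv[...,1]>70)&(hsv[...,2]>90)
for s,c,m in comps(wood,150):print('wood',s,c)
wh=(hsv[...,1]<45)&(hsv[...,2]>135)
for s,c,m in comps(wh,300):print('white',s,c,back(c,60,K,T))
for n,uv in dict(a=(416,319),b=(307,197),c=(458,247),sh=(297,308),se=(323,226),mill=(165,180),bottle=(453,178),cup=(219,263)).items(): print(n,back(uv,14,K,T))
E
```

```text
[array([ 17,  91, 166], dtype=uint8), array([ 18,  95, 163], dtype=uint8), array([ 18,  86, 174], dtype=uint8), array([ 13, 125, 149], dtype=uint8), array([ 22,  24, 201], dtype=uint8), array([ 23,  27, 200], dtype=uint8), array([ 69,  14, 127], dtype=uint8), array([ 25,  21, 148], dtype=uint8)]
wood [  0 144  10  43 362] [  3.83 166.31]
wood [ 287  177   40   41 1296] [306.57 197.18]
wood [ 433  222   50   50 1934] [457.51 246.65]
wood [286 224  41  98 791] [303.9  284.35]
wood [    0   229   101   176 11090] [ 58.51 299.93]
wood [399 303  33  33 876] [415.03 319.06]
white [    0    38   640   219 31767] [336.34  76.2 ] [[960.57 -63.49  60.  ]]
white [208 181  35  35 806] [225.88 199.31] [[642.28 202.63  60.  ]]
white [ 377  188   44   45 1298] [397.14 211.1 ] [[ 618.91 -213.84   60.  ]]
white [ 122  206   63   63 2727] [155.26 237.83] [[546.39 367.57  60.  ]]
white [ 165  292   55   56 2148] [193.99 319.01] [[355.71 267.76  60.  ]]
white [ 591  324   49  135 3795] [617.92 388.95] [[ 200.64 -733.21   60.  ]]
white [336 340  54  37 892] [361.89 357.08] [[ 270.64 -127.49   60.  ]]
a [[ 357.35 -266.38   14.  ]]
b [[659.8    6.67  14.  ]]
c [[ 537.13 -375.27   14.  ]]
sh [[381.78  27.66  14.  ]]
se [[586.24 -34.51  14.  ]]
mill [[698.32 365.28  14.  ]]
bottle [[ 714.6  -366.72   14.  ]]
cup [[490.46 222.5   14.  ]]
```

Run:
```python
from h import *
im,K,T=shot('top')
hsv=cv2.cvtColor(im,cv2.COLOR_BGR2HSV)
wood=(hsv[...,0]<25)&(hsv[...,1]>60)&(hsv[...,2]>80); wh=(hsv[...,1]<45)&(hsv[...,2]>138)
L=[('lid_a',wood,(415,319),5,14,42),('lid_b',wood,(307,197),5,14,53),('lid_c',wood,(458,247),5,14,64),
('pot_a',wh,(226,200),0,80,40),('pot_b',wh,(397,211),0,72,51),('pot_c',wh,(194,319),0,66,62),('pot_d',wh,(155,238),0,60,73)]
for n,m,c,z0,z1,r in L:
    k=[q for q in comps(m,300) if np.hypot(*(q[1]-c))<12][0]
    h,_=outline(k[2]); x,e=fit(h,z0,z1,r,K,T,back(c,z1,K,T)[0,:2]); print(n,x,e)
k=[q for q in comps(wood,300) if np.hypot(*(q[1]-(304,284)))<12][0]
v,u=np.nonzero(k[2]); P=back(np.c_[u,v],8,K,T)[:,:2]
def spat(P):
    # handle + head; axis from PCA refined by known shape
    c=P.mean(0); w=np.linalg.svd(P-c,full_matrices=False)[2][0]
    if ((P-c)@w).min()**2>((P-c)@w).max()**2: pass
    t=(P-c)@w
    if abs(t.max())>abs(t.min()): w=-w; t=-t   # head side is nearer the centroid
    s=(P-c)@np.array([-w[1],w[0]])
    mid=(t.max()-105+t.min()+150)/2
    print('len',np.ptp(t),'origin',c+w*mid+0*s.mean(),'dir',w,np.arctan2(w[1],w[0]))
spat(P)
go([357-60,-266,330])
```

```text
lid_a [ 357.48 -265.15] 0.5018812067813971
lid_b [660.39   7.63] 0.43670588474943156
lid_c [ 538.98 -375.19] 0.5580457439266435
pot_a [644.04 204.53] 2.021252363540082
pot_b [ 622.18 -218.59] 1.5433486587394962
pot_c [354.23 273.51] 1.3157156715983092
pot_d [550.   377.21] 1.7932569494788664
len 253.5137178159269 origin [450.06   8.41] dir [-0.95  0.31] 2.8307079567590296
total [-0.38 -0.65  0.07] turn z 0
```

Emit:
{"method": "move_arm", "body": {
  "steps": [
    [-0.0242,-0.0188,0.0069,0,0,0],
    [-0.0242,-0.0188,0.0069,0,0,0],
    [-0.0242,-0.0188,0.0069,0,0,0],
    [-0.0242,-0.0188,0.0069,0,0,0],
    [-0.0242,-0.0188,0.0069,0,0,0]
  ],
  "hand": 0.05
}}

```text
time_s: 0.62
tcp_pos: [281.3, 347.2, 369.8]
orientation: [-3.142, 0.0, 2.737]
force: [1.5, -0.1, -0.4]
opening: 50.2
finger_force: 0.0
```

Emit:
{"method": "move_arm", "body": {
  "steps": [
    [-0.0242,-0.0188,0.0069,0,0,0],
    [-0.0242,-0.0188,0.0069,0,0,0],
    [-0.0242,-0.0188,0.0069,0,0,0],
    [-0.0242,-0.0188,0.0069,0,0,0],
    [-0.0242,-0.0188,0.0069,0,0,0]
  ]
}}

```text
time_s: 1.03
tcp_pos: [355.5, 213.1, 335.4]
orientation: [3.142, 0.0, 2.737]
force: [0.2, 0.1, -0.4]
opening: 50.4
finger_force: 0.0
```

Emit:
{"method": "move_arm", "body": {
  "steps": [
    [-0.0242,-0.0188,0.0069,0,0,0],
    [-0.0242,-0.0188,0.0069,0,0,0],
    [-0.0242,-0.0188,0.0069,0,0,0],
    [-0.0242,-0.0188,0.0069,0,0,0],
    [-0.0242,-0.0188,0.0069,0,0,0]
  ]
}}

```text
time_s: 1.45
tcp_pos: [429.8, 78.9, 300.9]
orientation: [3.142, 0.0, 2.737]
force: [0.7, 0.4, 0.1]
opening: 49.8
finger_force: 0.0
```

Emit:
{"method": "move_arm", "body": {
  "steps": [
    [-0.0069,-0.0346,0,0,0,0],
    [-0.0069,-0.0346,0,0,0,0],
    [-0.0069,-0.0346,0,0,0,0],
    [-0.0069,-0.0346,0,0,0,0],
    [-0.0069,-0.0346,0,0,0,0]
  ]
}}

```text
time_s: 1.87
tcp_pos: [392.2, -93.7, 301.2]
orientation: [-3.142, 0.0, 2.737]
force: [1.3, 0.1, 0.3]
opening: 49.9
finger_force: 0.0
```

Emit:
{"method": "move_arm", "body": {
  "steps": [
    [-0.0069,-0.0346,0,0,0,0],
    [-0.0069,-0.0346,0,0,0,0],
    [-0.0069,-0.0346,0,0,0,0],
    [-0.0069,-0.0346,0,0,0,0],
    [-0.0069,-0.0346,0,0,0,0]
  ]
}}

```text
time_s: 2.28
tcp_pos: [355.7, -266.5, 301.2]
orientation: [3.142, 0.0, 2.736]
force: [0.6, 0.4, -0.6]
opening: 50.0
finger_force: 0.0
```

Emit:
{"method": "move_arm", "body": {
  "steps": [
    [0,0,0,0,0,0],
    [0,0,0,0,0,0],
    [0,0,0,0,0,0],
    [0,0,0,0,0,0],
    [0,0,0,0,0,0]
  ]
}}

```text
time_s: 2.7
tcp_pos: [356.8, -263.9, 301.2]
orientation: [3.141, -0.0, 2.738]
force: [-0.6, -0.0, 0.3]
opening: 49.8
finger_force: 0.0
```

```bash
cat >> h.py <<'E'
def look(kind,z0,z1,r,guess,name=None):
    im,K,T=shot('wrist'); hsv=cv2.cvtColor(im,cv2.COLOR_BGR2HSV)
    m=(hsv[...,0]<25)&(hsv[...,1]>60)&(hsv[...,2]>80) if kind=='wood' else (hsv[...,1]<45)&(hsv[...,2]>138)
    c=proj([*guess,z1],K,T)[0]; print('pix',c)
    k=max(comps(m,300),key=lambda q:q[0][4] if np.hypot(*(q[1]-c))<120 else 0)
    print('comp',k[0])
    h,_=outline(k[2]); h=h[(h[:,0]>3)&(h[:,0]<636)&(h[:,1]>3)&(h[:,1]<476)]
    x,e=fit(h,z0,z1,r,K,T,guess); print('xy',x,'rms px',e)
    if name:
        cv2.polylines(im,[sil(*x,z0,z1,r,K,T).astype(int)],True,(0,0,255),1); cv2.imwrite(f'pics/{name}.png',im)
    return x
E
python3 - <<'E'
from h import *
x=look('wood',5,14,42,[357,-265],'w1')
print(pose()[:3,3])
go([*x,190])
E
```

```text
pix [321.53 233.05]
comp [ 263  173  115  112 9840]
xy [ 355.77 -266.12] rms px 1.2451557557954542
[ 356.83 -263.97  301.29]
total [ 0.   -0.    0.11] turn z 0
```

View pics/w1.png

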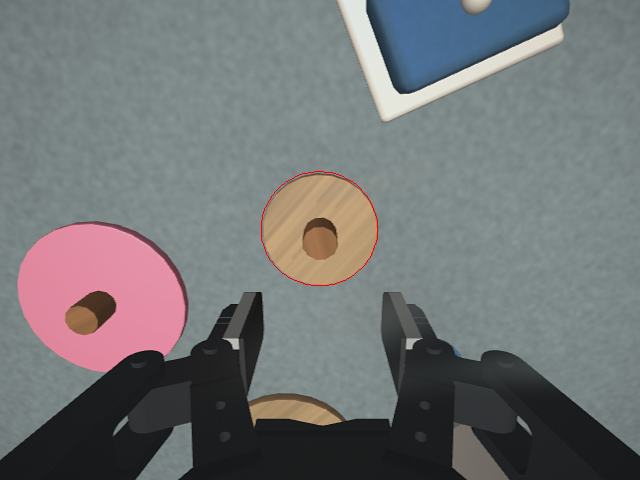

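The wrist view shows lid_a centred at (320,230), with the jaws symmetric around column 322. Next I descend and grip the knob.

Emit:
{"method": "move_arm", "body": {
  "steps": [
    [0,-0.0019,0.025,0,0,0],
    [0,0,0.025,0,0,0],
    [0,0,0.025,0,0,0],
    [0,0,0.02,0,0,0],
    [0,0,0.015,0,0,0]
  ]
}}

```text
time_s: 3.17
tcp_pos: [355.8, -265.7, 189.7]
orientation: [3.141, -0.001, 2.738]
force: [0.6, -0.1, 0.3]
opening: 50.2
finger_force: 0.0
```

Emit:
{"method": "move_arm", "body": {
  "steps": [
    [0,0,0,0,0,0],
    [0,0,0,0,0,0],
    [0,0,0,0,0,0],
    [0,0,0,0,0,0],
    [0,0,0,0,0,0]
  ],
  "hand": 0.0
}}

```text
time_s: 3.58
tcp_pos: [356.0, -266.6, 192.0]
orientation: [-3.141, 0.001, 2.737]
force: [0.2, 0.5, -0.3]
opening: 22.0
finger_force: 58.7
```

Emit:
{"method": "move_arm", "body": {
  "steps": [
    [0,0,0,0,0,0],
    [0,0,0,0,0,0],
    [0,0,0,0,0,0],
    [0,0,0,0,0,0],
    [0,0,0,0,0,0]
  ]
}}

```text
time_s: 4.0
tcp_pos: [355.9, -266.7, 191.8]
orientation: [-3.141, 0.001, 2.737]
force: [-0.2, 0.6, 7.1]
opening: 21.9
finger_force: 59.5
```

Emit:
{"method": "move_arm", "body": {
  "steps": [
    [0,0,-0.018,0,0,0],
    [0,0,-0.03,0,0,0],
    [0,0,-0.03,0,0,0],
    [0,0,-0.03,0,0,0],
    [0,0,-0.03,0,0,0]
  ]
}}

```text
time_s: 4.42
tcp_pos: [355.6, -266.3, 330.7]
orientation: [3.142, -0.0, 2.737]
force: [1.1, -0.7, 0.3]
opening: 22.2
finger_force: 59.0
```

Emit:
{"method": "move_arm", "body": {
  "steps": [
    [-0.0069,0.0273,0,0,0,0],
    [-0.0069,0.0273,0,0,0,0],
    [-0.0069,0.0273,0,0,0,0],
    [-0.0069,0.0273,0,0,0,0],
    [-0.0069,0.0273,0,0,0,0]
  ]
}}

```text
time_s: 4.83
tcp_pos: [441.8, -153.4, 329.3]
orientation: [-3.141, 0.0, 2.737]
force: [-0.1, -0.2, -0.5]
opening: 22.2
finger_force: 59.0
```

Emit:
{"method": "move_arm", "body": {
  "steps": [
    [-0.0069,0.0273,0,0,0,0],
    [-0.0069,0.0273,0,0,0,0],
    [-0.0069,0.0273,0,0,0,0],
    [-0.0069,0.0273,0,0,0,0],
    [-0.0069,0.0273,0,0,0,0]
  ]
}}

```text
time_s: 5.25
tcp_pos: [527.3, -41.5, 329.1]
orientation: [-3.141, -0.0, 2.737]
force: [-0.8, -0.1, 0.1]
opening: 21.9
finger_force: 59.0
```

Emit:
{"method": "move_arm", "body": {
  "steps": [
    [-0.0069,0.0273,0,0,0,0],
    [-0.0069,0.0273,0,0,0,0],
    [-0.0069,0.0273,0,0,0,0],
    [-0.0069,0.0273,0,0,0,0],
    [-0.0069,0.0273,0,0,0,0]
  ]
}}

```text
time_s: 5.67
tcp_pos: [612.8, 70.4, 329.0]
orientation: [-3.141, -0.001, 2.737]
force: [0.7, -0.7, -0.8]
opening: 22.0
finger_force: 59.0
```

Emit:
{"method": "move_arm", "body": {
  "steps": [
    [-0.0069,0.0273,0,0,0,0],
    [-0.0069,0.0273,0,0,0,0],
    [-0.0069,0.0273,0,0,0,0],
    [-0.0069,0.0273,0,0,0,0],
    [-0.0069,0.0273,0,0,0,0]
  ]
}}

```text
time_s: 6.08
tcp_pos: [698.2, 182.1, 328.9]
orientation: [-3.141, -0.001, 2.737]
force: [0.5, -0.7, -2.2]
opening: 21.9
finger_force: 59.0
```

Emit:
{"method": "move_arm", "body": {
  "steps": [
    [0,0,0,0,0,0],
    [0,0,0,0,0,0],
    [0,0,0,0,0,0],
    [0,0,0,0,0,0],
    [0,0,0,0,0,0]
  ]
}}

```text
time_s: 6.5
tcp_pos: [697.5, 180.1, 329.7]
orientation: [3.142, 0.0, 2.736]
force: [-1.2, -0.5, -0.2]
opening: 21.6
finger_force: 59.1
```

Run:
```python
from h import *
im,K,T=shot('wrist'); cv2.imwrite('pics/w2.png',im); print(pose()[:3,3],proj([644,204.5,80],K,T))
```

```text
[697.49 180.19 329.66] [[325.5  152.83]]
```

View pics/w2.png

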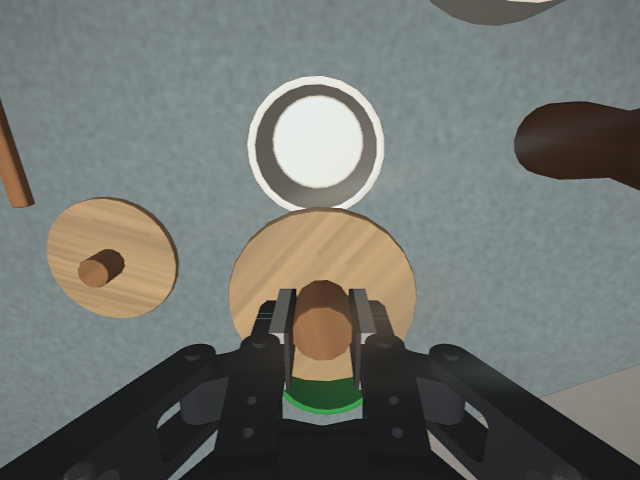

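```bash
cat >> h.py <<'E'
def arcfit(h,z,r,K,T,guess):
    "x,y of a circle of known r,z from some points on its edge"
    P=back(h,z,K,T)[:,:2]; s=least_squares(lambda p:np.hypot(*(P-p).T)-r,guess,loss='soft_l1',f_scale=.5)
    return s.x,np.sqrt(np.mean(s.fun**2))
def rim(z,r,guess,draw=None,kind='white',zone=None):
    im,K,T=shot('wrist'); hsv=cv2.cvtColor(im,cv2.COLOR_BGR2HSV)
    m=(hsv[...,1]<60)&(hsv[...,2]>170) if kind=='white' else (hsv[...,0]<25)&(hsv[...,1]>60)&(hsv[...,2]>80)
    g=np.array(guess,float)
    a=np.linspace(0,2*np.pi,181); pts=[]
    # outermost in-mask -> out-of-mask crossing along radial lines near the expected edge
    for it in range(3):
        pts=[]
        for t in a:
            q=np.arange(r-14,r+14,.25); P=np.c_[g[0]+q*np.cos(t),g[1]+q*np.sin(t),np.full(len(q),z)]
            uv=np.round(proj(P,K,T)).astype(int); ok=(uv[:,0]>=0)&(uv[:,0]<640)&(uv[:,1]>=0)&(uv[:,1]<480)
            if not ok.all(): continue
            if zone and not all(zone(*w) for w in uv): continue
            s=m[uv[:,1],uv[:,0]]; i=np.nonzero(s)[0]
            if len(i) and i[-1]<len(q)-4: pts.append(proj(P[i[-1]],K,T)[0])
        x,e=arcfit(np.array(pts),z,r,K,T,g); g=x
    print('xy',x,'rms mm',round(e,2),'n',len(pts))
    if draw:
        for u,v in pts: cv2.circle(im,(int(u),int(v)),1,(0,0,255),-1)
        cv2.imwrite(f'pics/{draw}.png',im)
    return x
E
python3 - <<'E'
from h import *
p=pose()[:3,3]
x=rim(80,40,[644,204],'w3',zone=lambda u,v:v<205)
l=rim(p[2]-191.8+13,42,p[:2],'w4','wood',zone=lambda u,v:205<v<270)
print('lid rel tcp',l-p[:2]); go([*x,330]); go([*(x-l+p[:2]),330])
E
```

```text
xy [641.01 199.62] rms mm 0.73 n 126
xy [697.64 179.54] rms mm 0.29 n 17
lid rel tcp [ 0.15 -0.65]
total [ 0.06 -0.   -0.  ] turn z 0
total [ 0.06 -0.   -0.  ] turn z 0
```

Emit:
{"method": "move_arm", "body": {
  "steps": [
    [0.012,-0.0008,0,0,0,0],
    [0.012,-0.0008,0,0,0,0],
    [0.012,-0.0008,0,0,0,0],
    [0.012,-0.0007,0,0,0,0],
    [0.012,-0.0007,0,0,0,0]
  ]
}}

```text
time_s: 7.07
tcp_pos: [640.3, 201.0, 329.4]
orientation: [3.141, 0.0, 2.736]
force: [0.1, 0.1, -0.1]
opening: 22.1
finger_force: 59.1
```

Emit:
{"method": "move_arm", "body": {
  "steps": [
    [0,0,0.012,0,0,0],
    [0,0,0.012,0,0,0],
    [0,0,0.012,0,0,0],
    [0,0,0.012,0,0,0],
    [0,0,0,0,0,0]
  ]
}}

```text
time_s: 7.48
tcp_pos: [641.0, 200.6, 277.0]
orientation: [-3.139, -0.005, 2.736]
force: [0.2, 0.2, -0.9]
opening: 21.8
finger_force: 59.1
```

Emit:
{"method": "move_arm", "body": {
  "steps": [
    [0,0,0,0,0,0],
    [0,0,0,0,0,0],
    [0,0,0,0,0,0],
    [0,0,0,0,0,0],
    [0,0,0,0,0,0]
  ]
}}

```text
time_s: 7.9
tcp_pos: [641.1, 201.1, 281.7]
orientation: [3.141, 0.001, 2.737]
force: [-0.9, -0.1, -0.5]
opening: 21.6
finger_force: 59.1
```

Run:
```python
from h import *
print(pose()[:3,3], telemetry.get_obs()['orientation'])
im,K,T=shot('wrist'); cv2.imwrite('pics/w5.png',im)
im,K,T=shot('scene'); print(proj([641,200,90],K,T)); cv2.imwrite('pics/s5.png',cv2.resize(im[130:310,340:540],None,fx=3,fy=3))
```

```text
[641.08 201.11 281.7 ] [3.14 0.   2.74]
[[434.65 217.39]]
```

View pics/s5.png

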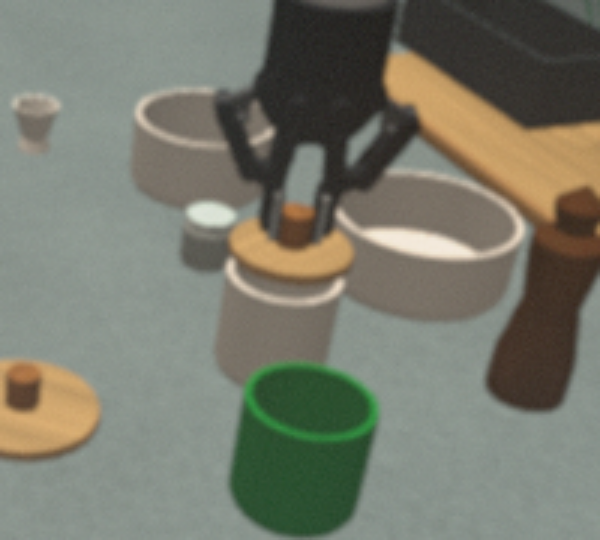

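The crop shows lid_a hovering level and centred over pot_a, so I lower and seat it.

Emit:
{"method": "move_arm", "body": {
  "steps": [
    [0,0,0.004,0,0,0],
    [0,0,0.004,0,0,0],
    [0,0,0.003,0,0,0],
    [0,0,0.002,0,0,0],
    [0,0,0.001,0,0,0]
  ]
}}

```text
time_s: 8.42
tcp_pos: [641.0, 201.1, 266.9]
orientation: [-3.141, -0.001, 2.737]
force: [-1.1, -0.4, 2.3]
opening: 21.9
finger_force: 59.4
```

Emit:
{"method": "move_arm", "body": {
  "steps": [
    [0,0,0,0,0,0],
    [0,0,0,0,0,0],
    [0,0,0,0,0,0],
    [0,0,0,0,0,0],
    [0,0,0,0,0,0]
  ]
}}

```text
time_s: 8.83
tcp_pos: [641.0, 201.1, 267.2]
orientation: [3.142, 0.0, 2.737]
force: [0.3, -0.2, -0.6]
opening: 22.2
finger_force: 59.1
```

Emit:
{"method": "move_arm", "body": {
  "steps": [
    [0,0,0,0,0,0],
    [0,0,0,0,0,0],
    [0,0,0,0,0,0],
    [0,0,0,0,0,0],
    [0,0,0,0,0,0]
  ],
  "hand": 0.05
}}

```text
time_s: 9.25
tcp_pos: [641.0, 201.1, 267.2]
orientation: [3.142, 0.0, 2.737]
force: [-0.8, 0.4, 0.3]
opening: 50.3
finger_force: 0.0
```

Emit:
{"method": "move_arm", "body": {
  "steps": [
    [0,0,-0.013,0,0,0],
    [0,0,-0.02,0,0,0],
    [0,0,-0.03,0,0,0],
    [0,0,-0.03,0,0,0],
    [0,0,0,0,0,0]
  ]
}}

```text
time_s: 9.67
tcp_pos: [641.2, 201.2, 367.1]
orientation: [3.136, 0.009, 2.737]
force: [0.5, 0.2, 0.7]
opening: 49.7
finger_force: 0.0
```

Emit:
{"method": "move_arm", "body": {
  "steps": [
    [0,0,0,0,0,0],
    [0,0,0,0,0,0],
    [0,0,0,0,0,0],
    [0,0,0,0,0,0],
    [0,0,0,0,0,0]
  ]
}}

```text
time_s: 10.08
tcp_pos: [641.0, 201.1, 359.3]
orientation: [-3.141, -0.001, 2.737]
force: [0.1, -0.4, 0.2]
opening: 50.1
finger_force: 0.0
```

Run:
```python
from h import *
print(pose()[:3,3]); x=rim(89,42,[641,200],'w6','wood')
```

```text
[641.04 201.11 359.25]
xy [639.91 200.85] rms mm 0.86 n 181
```

Emit:
{"method": "move_arm", "body": {
  "steps": [
    [0.0153,0.0121,0,0,0,0],
    [0.0153,0.0121,0,0,0,0],
    [0.0153,0.0121,0,0,0,0],
    [0.0153,0.0121,0,0,0,0],
    [0.0153,0.0121,0,0,0,0]
  ]
}}

```text
time_s: 10.55
tcp_pos: [594.1, 287.6, 359.9]
orientation: [-3.141, -0.0, 2.737]
force: [-0.5, -0.3, -0.0]
opening: 49.9
finger_force: 0.0
```

Emit:
{"method": "move_arm", "body": {
  "steps": [
    [0.0153,0.0121,0,0,0,0],
    [0.0153,0.0121,0,0,0,0],
    [0.0153,0.0121,0,0,0,0],
    [0.0153,0.0121,0,0,0,0],
    [0.0153,0.0121,0,0,0,0]
  ]
}}

```text
time_s: 10.97
tcp_pos: [547.5, 373.4, 359.9]
orientation: [-3.141, -0.0, 2.737]
force: [1.0, 0.1, 0.7]
opening: 49.9
finger_force: 0.0
```

Emit:
{"method": "move_arm", "body": {
  "steps": [
    [0,0,0,0,0,0],
    [0,0,0,0,0,0],
    [0,0,0,0,0,0],
    [0,0,0,0,0,0],
    [0,0,0,0,0,0]
  ]
}}

```text
time_s: 11.38
tcp_pos: [548.6, 371.8, 360.1]
orientation: [-3.141, 0.0, 2.736]
force: [0.6, 0.2, -0.2]
opening: 50.0
finger_force: 0.0
```

Run:
```python
from h import *
print(pose()[:3,3]); x=rim(60,73,[547,371],'w7')
```

```text
[548.56 371.8  360.14]
xy [547.86 372.  ] rms mm 1.17 n 181
```

View pics/w7.png

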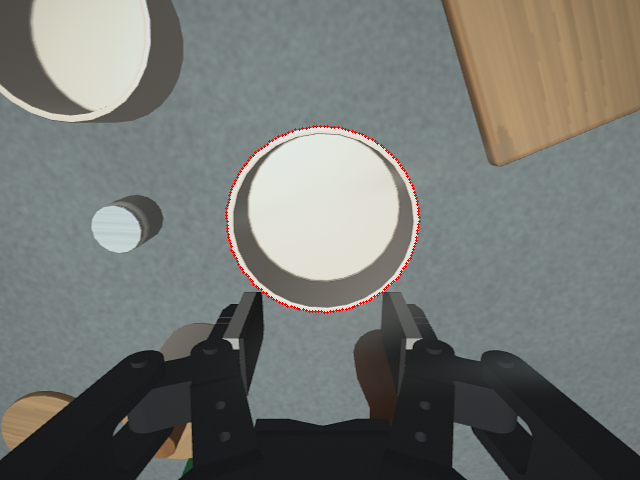

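View pics/w6.png

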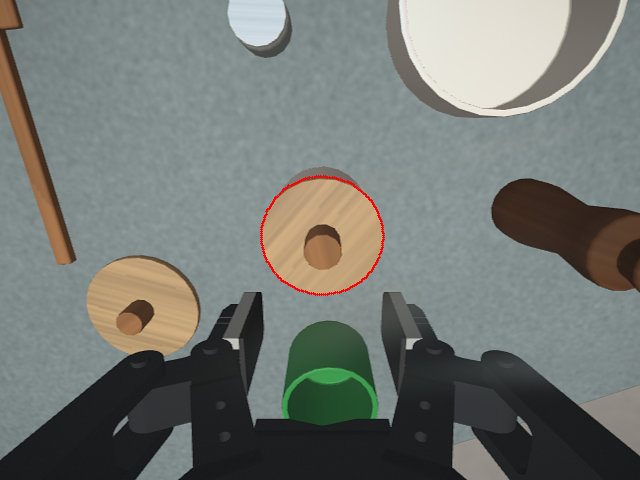

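Lid_a sits on pot_a, with its outline centred within about 1.5 mm. The pot_d rim is fitted at (548,372). Next I survey pot_c, pot_b and lid_b.

Emit:
{"method": "move_arm", "body": {
  "steps": [
    [0.0139,-0.0171,0,0,0,0],
    [0.0139,-0.0171,0,0,0,0],
    [0.0139,-0.0171,0,0,0,0],
    [0.0139,-0.0171,0,0,0,0],
    [0.0139,-0.0171,0,0,0,0]
  ]
}}

```text
time_s: 11.85
tcp_pos: [449.7, 320.5, 360.2]
orientation: [3.142, 0.0, 2.736]
force: [-0.3, 0.5, 0.1]
opening: 49.8
finger_force: 0.0
```

Emit:
{"method": "move_arm", "body": {
  "steps": [
    [0.0139,-0.0171,0,0,0,0],
    [0.0139,-0.0171,0,0,0,0],
    [0.0139,-0.0171,0,0,0,0],
    [0.0139,-0.0171,0,0,0,0],
    [0.0139,-0.0171,0,0,0,0]
  ]
}}

```text
time_s: 12.27
tcp_pos: [352.1, 269.3, 360.3]
orientation: [3.141, 0.0, 2.736]
force: [0.2, 0.7, 1.9]
opening: 50.2
finger_force: 0.0
```

Emit:
{"method": "move_arm", "body": {
  "steps": [
    [0,0,0,0,0,0],
    [0,0,0,0,0,0],
    [0,0,0,0,0,0],
    [0,0,0,0,0,0],
    [0,0,0,0,0,0]
  ]
}}

```text
time_s: 12.68
tcp_pos: [353.5, 270.3, 360.1]
orientation: [-3.142, -0.0, 2.737]
force: [0.9, -0.4, 0.7]
opening: 50.1
finger_force: 0.0
```

Run:
```python
from h import *
print(pose()[:3,3]); x=rim(66,62,[353,270],'w8')
```

```text
[353.52 270.3  360.07]
xy [354.07 269.1 ] rms mm 1.11 n 181
```

Emit:
{"method": "move_arm", "body": {
  "steps": [
    [-0.0219,-0.0171,0,0,0,0],
    [-0.0219,-0.0171,0,0,0,0],
    [-0.0219,-0.0171,0,0,0,0],
    [-0.0219,-0.0171,0,0,0,0],
    [-0.0219,-0.0171,0,0,0,0]
  ]
}}

```text
time_s: 13.15
tcp_pos: [420.7, 147.2, 360.1]
orientation: [3.142, -0.0, 2.737]
force: [0.3, 0.3, 0.7]
opening: 49.9
finger_force: 0.0
```

Emit:
{"method": "move_arm", "body": {
  "steps": [
    [-0.0219,-0.0171,0,0,0,0],
    [-0.0219,-0.0171,0,0,0,0],
    [-0.0219,-0.0171,0,0,0,0],
    [-0.0219,-0.0171,0,0,0,0],
    [-0.0219,-0.0171,0,0,0,0]
  ]
}}

```text
time_s: 13.57
tcp_pos: [487.7, 25.3, 360.0]
orientation: [3.142, -0.0, 2.737]
force: [-0.3, 0.5, 0.5]
opening: 50.3
finger_force: 0.0
```

Emit:
{"method": "move_arm", "body": {
  "steps": [
    [-0.0219,-0.0171,0,0,0,0],
    [-0.0219,-0.0171,0,0,0,0],
    [-0.0219,-0.0171,0,0,0,0],
    [-0.0219,-0.0171,0,0,0,0],
    [-0.0219,-0.0171,0,0,0,0]
  ]
}}

```text
time_s: 13.98
tcp_pos: [554.6, -96.5, 359.9]
orientation: [3.142, -0.0, 2.737]
force: [0.7, -0.2, -0.6]
opening: 50.2
finger_force: 0.0
```

Emit:
{"method": "move_arm", "body": {
  "steps": [
    [-0.0219,-0.0171,0,0,0,0],
    [-0.0219,-0.0171,0,0,0,0],
    [-0.0219,-0.0171,0,0,0,0],
    [-0.0219,-0.0171,0,0,0,0],
    [-0.0219,-0.0171,0,0,0,0]
  ]
}}

```text
time_s: 14.4
tcp_pos: [621.6, -218.1, 359.7]
orientation: [3.142, -0.0, 2.737]
force: [0.5, -0.0, -0.4]
opening: 50.3
finger_force: 0.0
```

Emit:
{"method": "move_arm", "body": {
  "steps": [
    [0,0,0,0,0,0],
    [0,0,0,0,0,0],
    [0,0,0,0,0,0],
    [0,0,0,0,0,0],
    [0,0,0,0,0,0]
  ]
}}

```text
time_s: 14.82
tcp_pos: [620.8, -215.8, 360.5]
orientation: [3.142, 0.0, 2.738]
force: [-0.1, -0.3, 0.3]
opening: 50.1
finger_force: 0.0
```

Run:
```python
from h import *
print(pose()[:3,3]); x=rim(72,51,[621,-217],'w9')
```

```text
[ 620.76 -215.84  360.5 ]
xy [ 617.94 -215.65] rms mm 0.93 n 181
```

Emit:
{"method": "move_arm", "body": {
  "steps": [
    [0.0052,0.022,0,0,0,0],
    [0.0052,0.022,0,0,0,0],
    [0.0052,0.022,0,0,0,0],
    [0.0052,0.022,0,0,0,0],
    [0.0052,0.022,0,0,0,0]
  ]
}}

```text
time_s: 15.28
tcp_pos: [640.2, -103.8, 360.5]
orientation: [3.142, 0.0, 2.737]
force: [0.4, -0.0, 0.2]
opening: 49.8
finger_force: 0.0
```

Emit:
{"method": "move_arm", "body": {
  "steps": [
    [0.0052,0.022,0,0,0,0],
    [0.0052,0.022,0,0,0,0],
    [0.0052,0.022,0,0,0,0],
    [0.0052,0.022,0,0,0,0],
    [0.0052,0.022,0,0,0,0]
  ]
}}

```text
time_s: 15.7
tcp_pos: [659.5, 7.6, 360.6]
orientation: [3.141, 0.0, 2.737]
force: [-0.3, -0.2, -0.0]
opening: 50.2
finger_force: 0.0
```

Emit:
{"method": "move_arm", "body": {
  "steps": [
    [0,0,0.02,0,0,0],
    [0,0,0.02,0,0,0],
    [0,0,0.02,0,0,0],
    [0,0,0,0,0,0],
    [0,0,0,0,0,0]
  ]
}}

```text
time_s: 16.12
tcp_pos: [659.5, 6.3, 300.1]
orientation: [-3.141, -0.001, 2.737]
force: [0.5, -0.6, 0.7]
opening: 49.9
finger_force: 0.0
```

Emit:
{"method": "move_arm", "body": {
  "steps": [
    [0,0,0,0,0,0],
    [0,0,0,0,0,0],
    [0,0,0,0,0,0],
    [0,0,0,0,0,0],
    [0,0,0,0,0,0]
  ]
}}

```text
time_s: 16.53
tcp_pos: [659.7, 5.9, 300.7]
orientation: [3.141, 0.001, 2.737]
force: [-0.2, -0.0, 0.1]
opening: 49.9
finger_force: 0.0
```

```bash
sed -i 's/print(.total.,np.round(d,4)/print("total mm",np.round(d*1000,1)/' h.py
python3 - <<'E'
from h import *
print(pose()[:3,3]); x=rim(14,53,[660,7],'w10','wood'); go([*x,191])
ims=[cv2.resize(cv2.imread(f'pics/w{i}.png'),(400,300)) for i in (8,9,10)]; ims.append(ims[0]*0)
cv2.imwrite('pics/m1.png',np.vstack([np.hstack(ims[:2]),np.hstack(ims[2:])]))
E
```

```text
[659.7    5.94 300.73]
xy [658.78   6.65] rms mm 0.99 n 181
total mm [  1.2   0.3 109.5] turn z 0
```

View pics/m1.png

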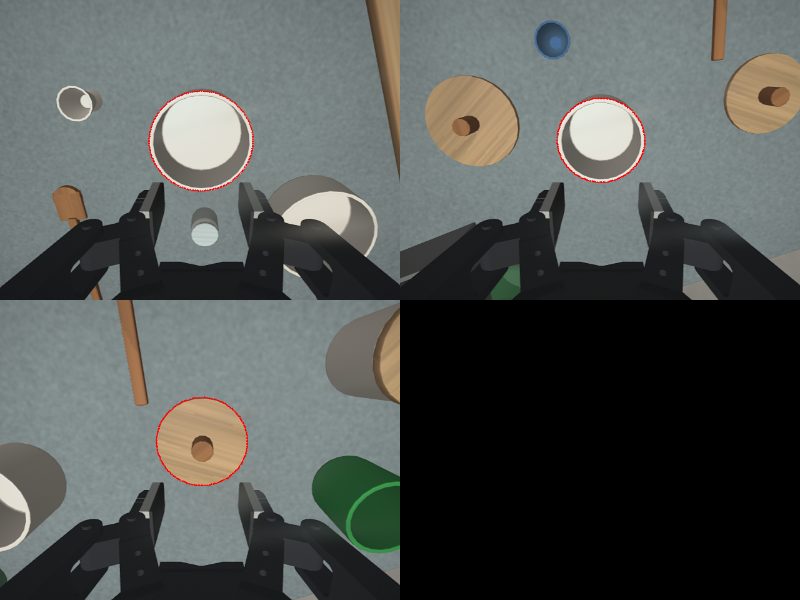

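All three fits look good. Pot_c is at (354,269), pot_b at (618,-216) and lid_b at (659,7). Next I grip lid_b and carry it over.

Emit:
{"method": "move_arm", "body": {
  "steps": [
    [0.0012,0.0003,0.025,0,0,0],
    [0,0,0.025,0,0,0],
    [0,0,0.025,0,0,0],
    [0,0,0.02,0,0,0],
    [0,0,0.0138,0,0,0]
  ]
}}

```text
time_s: 17.0
tcp_pos: [658.3, 6.8, 189.2]
orientation: [-3.141, -0.002, 2.737]
force: [-0.4, -0.2, 0.1]
opening: 50.1
finger_force: 0.0
```

Emit:
{"method": "move_arm", "body": {
  "steps": [
    [0,0,0,0,0,0],
    [0,0,0,0,0,0],
    [0,0,0,0,0,0],
    [0,0,0,0,0,0],
    [0,0,0,0,0,0]
  ]
}}

```text
time_s: 17.42
tcp_pos: [659.0, 6.7, 192.7]
orientation: [3.141, 0.002, 2.737]
force: [-0.0, -0.3, 1.1]
opening: 50.2
finger_force: 0.0
```

Emit:
{"method": "move_arm", "body": {
  "steps": [
    [0,0,0,0,0,0],
    [0,0,0,0,0,0],
    [0,0,0,0,0,0],
    [0,0,0,0,0,0],
    [0,0,0,0,0,0]
  ],
  "hand": 0.0
}}

```text
time_s: 17.83
tcp_pos: [658.8, 6.7, 192.1]
orientation: [3.141, 0.001, 2.737]
force: [-1.5, 0.8, 4.9]
opening: 21.8
finger_force: 58.9
```

Emit:
{"method": "move_arm", "body": {
  "steps": [
    [0,0,0,0,0,0],
    [0,0,0,0,0,0],
    [0,0,0,0,0,0],
    [0,0,0,0,0,0],
    [0,0,0,0,0,0]
  ]
}}

```text
time_s: 18.25
tcp_pos: [658.8, 6.7, 192.1]
orientation: [3.141, 0.001, 2.737]
force: [-1.1, -0.5, 5.7]
opening: 22.0
finger_force: 58.9
```

Emit:
{"method": "move_arm", "body": {
  "steps": [
    [0,0,-0.015,0,0,0],
    [0,0,-0.025,0,0,0],
    [0,0,-0.025,0,0,0],
    [0,0,-0.025,0,0,0],
    [0,0,-0.02,0,0,0]
  ]
}}

```text
time_s: 18.67
tcp_pos: [658.7, 6.8, 303.1]
orientation: [3.141, 0.001, 2.737]
force: [0.0, 0.2, -0.7]
opening: 21.8
finger_force: 58.8
```

Emit:
{"method": "move_arm", "body": {
  "steps": [
    [-0.005,-0.022,0,0,0,0],
    [-0.005,-0.022,0,0,0,0],
    [-0.005,-0.022,0,0,0,0],
    [-0.005,-0.022,0,0,0,0],
    [-0.005,-0.022,0,0,0,0]
  ]
}}

```text
time_s: 19.08
tcp_pos: [638.0, -105.2, 301.0]
orientation: [-3.142, -0.001, 2.737]
force: [0.7, 0.5, -0.1]
opening: 21.9
finger_force: 58.8
```

Emit:
{"method": "move_arm", "body": {
  "steps": [
    [-0.005,-0.022,0,0,0,0],
    [-0.005,-0.022,0,0,0,0],
    [-0.005,-0.022,0,0,0,0],
    [-0.005,-0.022,0,0,0,0],
    [-0.005,-0.022,0,0,0,0]
  ]
}}

```text
time_s: 19.5
tcp_pos: [617.7, -216.2, 301.0]
orientation: [3.141, -0.001, 2.737]
force: [0.3, 0.0, -0.0]
opening: 21.8
finger_force: 58.8
```

Emit:
{"method": "move_arm", "body": {
  "steps": [
    [0,0,0,0,0,0],
    [0,0,0,0,0,0],
    [0,0,0,0,0,0],
    [0,0,0,0,0,0],
    [0,0,0,0,0,0]
  ]
}}

```text
time_s: 19.92
tcp_pos: [618.3, -214.2, 301.3]
orientation: [3.141, -0.0, 2.738]
force: [0.3, 0.2, -1.1]
opening: 21.6
finger_force: 58.9
```

Run:
```python
from h import *
p=pose()[:3,3];print(p)
l=rim(p[2]-191.8+13,53,p[:2],'w11','wood',zone=lambda u,v:v<270)
print('lid rel',l-p[:2]); go([617.9,-215.7,259.3])
```

```text
[ 618.27 -214.17  301.35]
xy [ 618.6 -215. ] rms mm 0.5 n 66
lid rel [ 0.33 -0.83]
total mm [-0.2 -1.4 42.1] turn z 0
```

Emit:
{"method": "move_arm", "body": {
  "steps": [
    [0.0003,-0.001,0.009,0,0,0],
    [0,0,0.009,0,0,0],
    [0,0,0.008,0,0,0],
    [0,0,0.004,0,0,0],
    [0,0,0,0,0,0]
  ]
}}

```text
time_s: 20.38
tcp_pos: [617.2, -215.9, 269.7]
orientation: [3.141, -0.003, 2.737]
force: [-0.9, 0.1, -1.4]
opening: 21.9
finger_force: 58.9
```

Emit:
{"method": "move_arm", "body": {
  "steps": [
    [0,0,0.003,0,0,0],
    [0,0,0.003,0,0,0],
    [0,0,0.003,0,0,0],
    [0,0,0.002,0,0,0],
    [0,0,0.001,0,0,0]
  ]
}}

```text
time_s: 20.8
tcp_pos: [617.3, -216.0, 259.1]
orientation: [3.142, -0.0, 2.737]
force: [-2.1, 0.5, 7.4]
opening: 22.1
finger_force: 59.3
```

Emit:
{"method": "move_arm", "body": {
  "steps": [
    [0,0,0,0,0,0],
    [0,0,0,0,0,0],
    [0,0,0,0,0,0],
    [0,0,0,0,0,0],
    [0,0,0,0,0,0]
  ]
}}

```text
time_s: 21.22
tcp_pos: [617.4, -216.0, 259.4]
orientation: [-3.142, 0.0, 2.737]
force: [0.4, 0.7, -0.9]
opening: 22.0
finger_force: 59.1
```

Emit:
{"method": "move_arm", "body": {
  "steps": [
    [0,0,0,0,0,0],
    [0,0,0,0,0,0],
    [0,0,0,0,0,0],
    [0,0,0,0,0,0],
    [0,0,0,0,0,0]
  ],
  "hand": 0.05
}}

```text
time_s: 21.63
tcp_pos: [617.4, -216.0, 259.5]
orientation: [-3.142, 0.0, 2.737]
force: [-0.2, 0.1, 0.2]
opening: 49.8
finger_force: 0.0
```

Emit:
{"method": "move_arm", "body": {
  "steps": [
    [0,0,-0.01,0,0,0],
    [0,0,-0.02,0,0,0],
    [0,0,-0.03,0,0,0],
    [0,0,-0.03,0,0,0],
    [0,0,-0.01,0,0,0]
  ]
}}

```text
time_s: 22.05
tcp_pos: [617.4, -216.0, 365.2]
orientation: [-3.141, 0.008, 2.737]
force: [0.1, -0.4, 0.6]
opening: 49.8
finger_force: 0.0
```

Emit:
{"method": "move_arm", "body": {
  "steps": [
    [0,0,0,0,0,0],
    [0,0,0,0,0,0],
    [0,0,0,0,0,0],
    [0,0,0,0,0,0],
    [0,0,0,0,0,0]
  ]
}}

```text
time_s: 22.47
tcp_pos: [617.3, -216.0, 358.0]
orientation: [3.141, -0.002, 2.737]
force: [0.5, -0.3, 0.8]
opening: 50.4
finger_force: 0.0
```

Run:
```python
from h import *
print(pose()[:3,3]); x=rim(81,53,[618,-216],'w12','wood')
```

```text
[ 617.34 -215.97  358.03]
xy [ 617.01 -216.51] rms mm 0.95 n 181
```

Emit:
{"method": "move_arm", "body": {
  "steps": [
    [0.0009,-0.0177,0,0,0,0],
    [0.0009,-0.0177,0,0,0,0],
    [0.0009,-0.0177,0,0,0,0],
    [0.0009,-0.0177,0,0,0,0],
    [0.0009,-0.0177,0,0,0,0]
  ]
}}

```text
time_s: 22.93
tcp_pos: [578.0, -296.3, 358.9]
orientation: [3.141, -0.001, 2.737]
force: [-0.3, 0.4, 0.5]
opening: 50.0
finger_force: 0.0
```

Emit:
{"method": "move_arm", "body": {
  "steps": [
    [0.0009,-0.0177,0,0,0,0],
    [0.0009,-0.0177,0,0,0,0],
    [0.0009,-0.0177,0,0,0,0],
    [0.0009,-0.0177,0,0,0,0],
    [0.0009,-0.0177,0,0,0,0]
  ]
}}

```text
time_s: 23.35
tcp_pos: [538.9, -375.9, 358.9]
orientation: [3.141, -0.001, 2.737]
force: [0.8, 0.0, -0.1]
opening: 50.0
finger_force: 0.0
```

Emit:
{"method": "move_arm", "body": {
  "steps": [
    [0,0,0.02,0,0,0],
    [0,0,0.02,0,0,0],
    [0,0,0.018,0,0,0],
    [0,0,0,0,0,0],
    [0,0,0,0,0,0]
  ]
}}

```text
time_s: 23.77
tcp_pos: [539.4, -375.1, 300.8]
orientation: [3.141, -0.002, 2.737]
force: [0.3, 0.3, 0.2]
opening: 50.0
finger_force: 0.0
```

Emit:
{"method": "move_arm", "body": {
  "steps": [
    [0,0,0,0,0,0],
    [0,0,0,0,0,0],
    [0,0,0,0,0,0],
    [0,0,0,0,0,0],
    [0,0,0,0,0,0]
  ]
}}

```text
time_s: 24.18
tcp_pos: [539.4, -375.1, 301.9]
orientation: [-3.141, 0.001, 2.737]
force: [-0.0, -0.1, -0.8]
opening: 50.0
finger_force: 0.0
```

Run:
```python
from h import *
print(pose()[:3,3]); x=rim(14,64,[539,-375],'w13','wood'); go([*x,192])
cv2.imwrite('pics/m2.png',np.hstack([cv2.resize(cv2.imread(f'pics/w{i}.png'),(400,300)) for i in (12,13)]))
```

```text
[ 539.39 -375.12  301.89]
xy [ 536.93 -376.2 ] rms mm 1.18 n 181
total mm [  1.9  -1.9 109.7] turn z 0
```

View pics/m2.png

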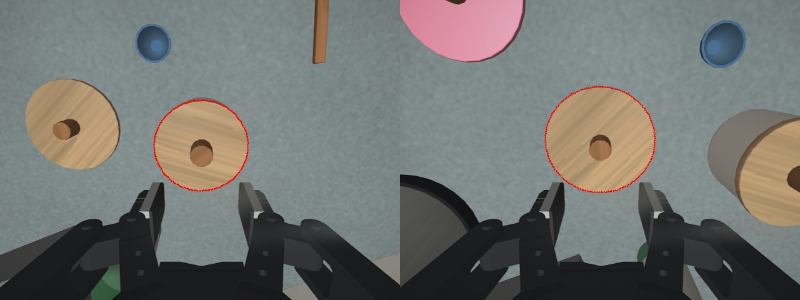

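Lid_b is seated on pot_b within about 1 mm. Lid_c is at (537,-376), with the pink lid at the top left left alone. Next I grip lid_c and carry it to pot_c.

Emit:
{"method": "move_arm", "body": {
  "steps": [
    [0.0019,-0.0019,0.025,0,0,0],
    [0,0,0.025,0,0,0],
    [0,0,0.025,0,0,0],
    [0,0,0.02,0,0,0],
    [0,0,0.0143,0,0,0]
  ]
}}

```text
time_s: 24.65
tcp_pos: [536.6, -375.9, 190.0]
orientation: [3.141, -0.002, 2.737]
force: [0.1, 0.5, 0.7]
opening: 49.9
finger_force: 0.0
```

Emit:
{"method": "move_arm", "body": {
  "steps": [
    [0,0,0,0,0,0],
    [0,0,0,0,0,0],
    [0,0,0,0,0,0],
    [0,0,0,0,0,0],
    [0,0,0,0,0,0]
  ]
}}

```text
time_s: 25.07
tcp_pos: [537.0, -376.3, 193.4]
orientation: [-3.141, 0.002, 2.737]
force: [-0.5, 0.1, -0.3]
opening: 49.7
finger_force: 0.0
```

Emit:
{"method": "move_arm", "body": {
  "steps": [
    [0,0,0,0,0,0],
    [0,0,0,0,0,0],
    [0,0,0,0,0,0],
    [0,0,0,0,0,0],
    [0,0,0,0,0,0]
  ],
  "hand": 0.0
}}

```text
time_s: 25.48
tcp_pos: [537.0, -376.3, 192.8]
orientation: [-3.141, 0.001, 2.737]
force: [-0.4, 1.0, 4.6]
opening: 21.6
finger_force: 59.0
```

Emit:
{"method": "move_arm", "body": {
  "steps": [
    [0,0,0,0,0,0],
    [0,0,0,0,0,0],
    [0,0,0,0,0,0],
    [0,0,0,0,0,0],
    [0,0,0,0,0,0]
  ]
}}

```text
time_s: 25.9
tcp_pos: [537.0, -376.2, 192.8]
orientation: [-3.141, 0.001, 2.737]
force: [-1.9, 1.5, 6.0]
opening: 21.9
finger_force: 59.0
```

Emit:
{"method": "move_arm", "body": {
  "steps": [
    [0,0,-0.015,0,0,0],
    [0,0,-0.025,0,0,0],
    [0,0,-0.03,0,0,0],
    [0,0,-0.03,0,0,0],
    [0,0,-0.03,0,0,0]
  ]
}}

```text
time_s: 26.32
tcp_pos: [536.7, -376.0, 323.0]
orientation: [3.141, -0.001, 2.737]
force: [-0.3, -0.5, -0.6]
opening: 21.9
finger_force: 58.8
```

Emit:
{"method": "move_arm", "body": {
  "steps": [
    [0.0169,0.0208,0,0,0,0],
    [0.0169,0.0208,0,0,0,0],
    [0.0169,0.0208,0,0,0,0],
    [0.0169,0.0208,0,0,0,0],
    [0.0169,0.0208,0,0,0,0]
  ]
}}

```text
time_s: 26.73
tcp_pos: [499.5, -246.0, 321.8]
orientation: [3.141, -0.001, 2.737]
force: [0.7, 0.9, -0.8]
opening: 22.0
finger_force: 58.9
```

Emit:
{"method": "move_arm", "body": {
  "steps": [
    [0.0169,0.0208,0,0,0,0],
    [0.0169,0.0208,0,0,0,0],
    [0.0169,0.0208,0,0,0,0],
    [0.0169,0.0208,0,0,0,0],
    [0.0169,0.0208,0,0,0,0]
  ]
}}

```text
time_s: 27.15
tcp_pos: [462.8, -117.2, 321.9]
orientation: [3.141, -0.0, 2.737]
force: [0.5, 0.4, -1.0]
opening: 22.1
finger_force: 58.9
```

Emit:
{"method": "move_arm", "body": {
  "steps": [
    [0.0169,0.0208,0,0,0,0],
    [0.0169,0.0208,0,0,0,0],
    [0.0169,0.0208,0,0,0,0],
    [0.0169,0.0208,0,0,0,0],
    [0.0169,0.0208,0,0,0,0]
  ]
}}

```text
time_s: 27.57
tcp_pos: [426.1, 11.7, 322.0]
orientation: [3.142, -0.0, 2.737]
force: [-0.7, -0.4, -0.4]
opening: 21.9
finger_force: 58.9
```

Emit:
{"method": "move_arm", "body": {
  "steps": [
    [0.0169,0.0208,0,0,0,0],
    [0.0169,0.0208,0,0,0,0],
    [0.0169,0.0208,0,0,0,0],
    [0.0169,0.0208,0,0,0,0],
    [0.0169,0.0208,0,0,0,0]
  ]
}}

```text
time_s: 27.98
tcp_pos: [389.3, 140.5, 322.0]
orientation: [-3.142, -0.0, 2.737]
force: [0.5, -0.1, -1.2]
opening: 21.9
finger_force: 58.9
```

Emit:
{"method": "move_arm", "body": {
  "steps": [
    [0.0169,0.0208,0,0,0,0],
    [0.0169,0.0208,0,0,0,0],
    [0.0169,0.0208,0,0,0,0],
    [0.0169,0.0208,0,0,0,0],
    [0.0169,0.0208,0,0,0,0]
  ]
}}

```text
time_s: 28.4
tcp_pos: [352.6, 269.5, 322.0]
orientation: [-3.141, -0.0, 2.737]
force: [1.1, -1.1, -1.1]
opening: 22.1
finger_force: 58.9
```

Emit:
{"method": "move_arm", "body": {
  "steps": [
    [0,0,0.01,0,0,0],
    [0,0,0.01,0,0,0],
    [0,0,0.01,0,0,0],
    [0,0,0,0,0,0],
    [0,0,0,0,0,0]
  ]
}}

```text
time_s: 28.82
tcp_pos: [353.2, 268.2, 291.9]
orientation: [-3.141, -0.001, 2.737]
force: [0.1, -0.2, -0.5]
opening: 22.0
finger_force: 59.0
```

Emit:
{"method": "move_arm", "body": {
  "steps": [
    [0,0,0,0,0,0],
    [0,0,0,0,0,0],
    [0,0,0,0,0,0],
    [0,0,0,0,0,0],
    [0,0,0,0,0,0]
  ]
}}

```text
time_s: 29.23
tcp_pos: [353.4, 268.2, 292.3]
orientation: [3.141, 0.0, 2.737]
force: [-0.3, 0.5, -0.7]
opening: 21.9
finger_force: 59.0
```

Run:
```python
from h import *
p=pose()[:3,3];print(p)
l=rim(p[2]-191.8+13,64,p[:2],'w14','wood',zone=lambda u,v:v<270)
print('lid rel',l-p[:2]); q=np.array([354.1,269.1]); go([*(q+[-.3,.8]),253]); go([*(q-l+p[:2]),253])
```

```text
[353.36 268.22 292.32]
xy [354.24 267.12] rms mm 0.58 n 70
lid rel [ 0.88 -1.09]
total mm [ 0.2  1.7 39.2] turn z 0
total mm [ 0.9  1.8 39.2] turn z 0
```

Emit:
{"method": "move_arm", "body": {
  "steps": [
    [0.0006,0.0018,0.009,0,0,0],
    [0,0,0.009,0,0,0],
    [0,0,0.006,0,0,0],
    [0,0,0.003,0,0,0],
    [0,0,0,0,0,0]
  ]
}}

```text
time_s: 29.7
tcp_pos: [353.3, 270.0, 264.1]
orientation: [-3.14, -0.001, 2.737]
force: [0.0, 0.7, -1.1]
opening: 21.9
finger_force: 59.0
```

Emit:
{"method": "move_arm", "body": {
  "steps": [
    [0,0,0.003,0,0,0],
    [0,0,0.003,0,0,0],
    [0,0,0.002,0,0,0],
    [0,0,0.002,0,0,0],
    [0,0,0.001,0,0,0]
  ]
}}

```text
time_s: 30.12
tcp_pos: [353.5, 270.1, 253.9]
orientation: [-3.141, -0.0, 2.737]
force: [1.0, -0.6, -1.4]
opening: 21.9
finger_force: 59.0
```

Emit:
{"method": "move_arm", "body": {
  "steps": [
    [0,0,0,0,0,0],
    [0,0,0,0,0,0],
    [0,0,0,0,0,0],
    [0,0,0,0,0,0],
    [0,0,0,0,0,0]
  ]
}}

```text
time_s: 30.53
tcp_pos: [353.5, 270.1, 254.2]
orientation: [3.141, 0.0, 2.737]
force: [0.9, 0.3, -0.3]
opening: 22.1
finger_force: 59.1
```

Emit:
{"method": "move_arm", "body": {
  "steps": [
    [0,0,0.0005,0,0,0],
    [0,0,0.0003,0,0,0],
    [0,0,0,0,0,0],
    [0,0,0,0,0,0],
    [0,0,0,0,0,0]
  ]
}}

```text
time_s: 30.95
tcp_pos: [353.5, 270.2, 253.8]
orientation: [3.141, 0.0, 2.737]
force: [-1.5, -1.4, 5.9]
opening: 21.9
finger_force: 59.6
```

Emit:
{"method": "move_arm", "body": {
  "steps": [
    [0,0,0,0,0,0],
    [0,0,0,0,0,0],
    [0,0,0,0,0,0],
    [0,0,0,0,0,0],
    [0,0,0,0,0,0]
  ],
  "hand": 0.05
}}

```text
time_s: 31.37
tcp_pos: [353.5, 270.1, 253.2]
orientation: [-3.141, -0.0, 2.737]
force: [1.2, -0.0, -0.4]
opening: 49.7
finger_force: 0.0
```

Emit:
{"method": "move_arm", "body": {
  "steps": [
    [0,0,-0.01,0,0,0],
    [0,0,-0.02,0,0,0],
    [0,0,-0.03,0,0,0],
    [0,0,-0.03,0,0,0],
    [0,0,-0.015,0,0,0]
  ]
}}

```text
time_s: 31.78
tcp_pos: [353.6, 270.2, 361.4]
orientation: [3.139, 0.003, 2.737]
force: [0.9, 0.7, 0.9]
opening: 49.9
finger_force: 0.0
```

Emit:
{"method": "move_arm", "body": {
  "steps": [
    [0,0,0,0,0,0],
    [0,0,0,0,0,0],
    [0,0,0,0,0,0],
    [0,0,0,0,0,0],
    [0,0,0,0,0,0]
  ]
}}

```text
time_s: 32.2
tcp_pos: [353.4, 270.1, 357.3]
orientation: [-3.14, -0.001, 2.737]
force: [-0.0, 0.2, -0.6]
opening: 50.2
finger_force: 0.0
```

Run:
```python
from h import *
print(pose()[:3,3]); x=rim(75,64,[354,269],'w15','wood')
```

```text
[353.42 270.08 357.28]
xy [353.35 269.6 ] rms mm 1.15 n 181
```

Emit:
{"method": "move_arm", "body": {
  "steps": [
    [-0.0192,-0.0203,0,0,0,-0.0188],
    [-0.0192,-0.0203,0,0,0,-0.0188],
    [-0.0192,-0.0203,0,0,0,-0.0188],
    [-0.0192,-0.0203,0,0,0,-0.0188],
    [-0.0192,-0.0203,0,0,0,-0.0188]
  ]
}}

```text
time_s: 32.67
tcp_pos: [406.8, 139.7, 357.9]
orientation: [-3.141, -0.001, 2.832]
force: [-0.3, 0.4, -0.8]
opening: 49.9
finger_force: 0.0
```

Emit:
{"method": "move_arm", "body": {
  "steps": [
    [-0.0192,-0.0203,0,0,0,0],
    [-0.0192,-0.0203,0,0,0,0],
    [-0.0192,-0.0203,0,0,0,0],
    [-0.0192,-0.0203,0,0,0,0],
    [-0.0192,-0.0203,0,0,0,0]
  ]
}}

```text
time_s: 33.08
tcp_pos: [467.4, 13.6, 357.8]
orientation: [-3.142, -0.001, 2.831]
force: [0.4, 0.8, 1.4]
opening: 49.9
finger_force: 0.0
```

Emit:
{"method": "move_arm", "body": {
  "steps": [
    [0,0,0,0,0,0],
    [0,0,0,0,0,0],
    [0,0,0,0,0,0],
    [0,0,0,0,0,0],
    [0,0,0,0,0,0]
  ]
}}

```text
time_s: 33.5
tcp_pos: [466.7, 15.8, 358.3]
orientation: [3.142, -0.0, 2.832]
force: [0.2, 0.7, 0.4]
opening: 49.9
finger_force: 0.0
```

Run:
```python
from h import *
im,K,T=shot('wrist'); p=pose()[:3,3]; print(p,telemetry.get_obs()['orientation'])
hsv=cv2.cvtColor(im,cv2.COLOR_BGR2HSV); m=(hsv[...,0]<25)&(hsv[...,1]>60)&(hsv[...,2]>60)
k=max(comps(m,300),key=lambda q:q[0][4] if q[2][:,280:360].any() else 0); print(k[0])
v,u=np.nonzero(k[2]); P=back(np.c_[u,v],9,K,T)[:,:2]
w=np.array([np.cos(2.83),np.sin(2.83)]); o=np.array([450,8.4])
for i in range(4):
    t=(P-o)@w; s=(P-o)@np.array([-w[1],w[0]])
    # handle centreline: mean of both edges per 2 mm slice
    c=[(a+1,(s[(t>=a)&(t<a+2)].min()+s[(t>=a)&(t<a+2)].max())/2,np.ptp(s[(t>=a)&(t<a+2)])) for a in range(-60,40,2) if ((t>=a)&(t<a+2)).sum()>5]
    c=np.array(c); c=c[c[:,2]<22]; a,b=np.polyfit(c[:,0],c[:,1],1); n=np.array([-w[1],w[0]])
    o=o+n*b; w=w+a*n; w/=np.linalg.norm(w)
t=(P-o)@w; print('width',c[:,2].mean(),len(c),'head end at',t.max(),'-> origin',o+w*(t.max()-105),'yaw',np.arctan2(w[1],w[0]),'tmin',t.min())
for g in (o+w*(t.max()-105),): cv2.circle(im,tuple(np.round(proj([*g,10],K,T)[0]).astype(int)),3,(0,0,255),-1)
cv2.imwrite('pics/m3.png',np.hstack([cv2.resize(cv2.imread('pics/w15.png'),(400,300)),cv2.resize(im,(400,300))]))
```

```text
[466.73  15.69 358.32] [ 3.14 -0.    2.83]
[ 280   65   54  281 6934]
width 13.045672395924635 50 head end at 104.88484115813174 -> origin [449.75   7.25] yaw 2.83028293907123 tmin -148.2246185745996
```

View pics/m3.png

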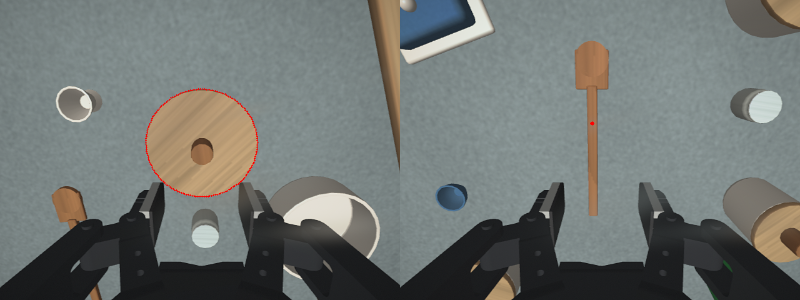

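Lid_c is seated on pot_c at (353,270). The spatula balance point is marked at its origin near (449,7), and its yaw matches the tool. Next I descend to it.

Emit:
{"method": "move_arm", "body": {
  "steps": [
    [0.0029,-0.0026,0.025,0,0,0],
    [0.0029,-0.0026,0.025,0,0,0],
    [0.0029,-0.0026,0.025,0,0,0],
    [0.0028,-0.0027,0.025,0,0,0],
    [0.0028,-0.0027,0.025,0,0,0]
  ],
  "hand": 0.035
}}

```text
time_s: 33.97
tcp_pos: [448.9, 7.2, 232.4]
orientation: [3.142, 0.001, 2.832]
force: [0.0, 0.1, -0.9]
opening: 35.2
finger_force: 0.0
```

Emit:
{"method": "move_arm", "body": {
  "steps": [
    [0,0,0.015,0,0,0],
    [0,0,0.015,0,0,0],
    [0,0,0.012,0,0,0],
    [0,0,0.008,0,0,0],
    [0,0,0.003,0,0,0]
  ]
}}

```text
time_s: 34.38
tcp_pos: [449.1, 7.2, 179.5]
orientation: [-3.142, -0.001, 2.831]
force: [0.7, 0.8, -0.3]
opening: 35.0
finger_force: 0.0
```

Emit:
{"method": "move_arm", "body": {
  "steps": [
    [0,0,0,0,0,0],
    [0,0,0,0,0,0],
    [0,0,0,0,0,0],
    [0,0,0,0,0,0],
    [0,0,0,0,0,0]
  ]
}}

```text
time_s: 34.8
tcp_pos: [449.4, 6.8, 180.7]
orientation: [3.142, 0.001, 2.831]
force: [-0.7, 0.0, 0.2]
opening: 35.0
finger_force: 0.0
```

Run:
```python
from h import *
im,K,T=shot('wrist'); o=telemetry.get_obs(); print(o['tcp_pos'],o['orientation'],o['force'])
cv2.imwrite('pics/w16.png',im)
```

```text
[449.38   6.79 180.64] [3.14 0.   2.83] [0.27 0.38 0.14]
```

View pics/w16.png

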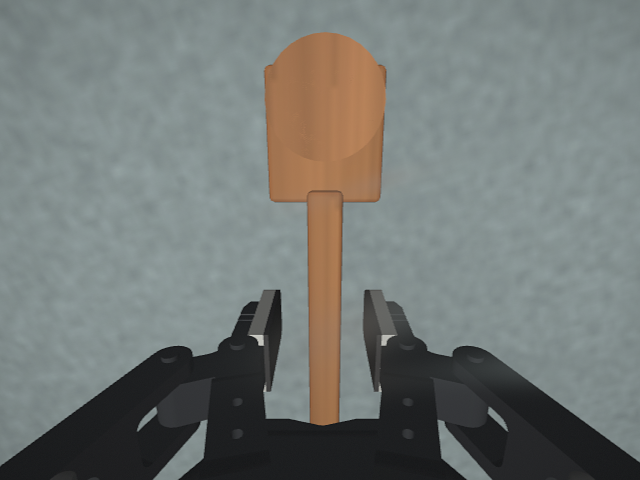

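The spatula is centred between the pads: pads at columns 281 and 363, handle at about 325. I lower slightly and grip.

Emit:
{"method": "move_arm", "body": {
  "steps": [
    [0,0,0.001,0,0,0],
    [0,0,0.001,0,0,0],
    [0,0,0.001,0,0,0],
    [0,0,0.001,0,0,0],
    [0,0,0,0,0,0]
  ]
}}

```text
time_s: 35.27
tcp_pos: [449.3, 6.8, 176.1]
orientation: [-3.142, -0.0, 2.831]
force: [-0.3, -1.1, 0.7]
opening: 35.1
finger_force: 0.0
```

Emit:
{"method": "move_arm", "body": {
  "steps": [
    [0,0,0,0,0,0],
    [0,0,0,0,0,0],
    [0,0,0,0,0,0],
    [0,0,0,0,0,0],
    [0,0,0,0,0,0]
  ],
  "hand": 0.0
}}

```text
time_s: 35.68
tcp_pos: [449.3, 6.8, 176.5]
orientation: [-3.142, 0.0, 2.831]
force: [-2.1, 0.5, 6.1]
opening: 11.4
finger_force: 59.2
```

Emit:
{"method": "move_arm", "body": {
  "steps": [
    [0,0,0,0,0,0],
    [0,0,0,0,0,0],
    [0,0,0,0,0,0],
    [0,0,0,0,0,0],
    [0,0,0,0,0,0]
  ]
}}

```text
time_s: 36.1
tcp_pos: [449.3, 6.8, 176.5]
orientation: [-3.142, 0.0, 2.831]
force: [-1.0, 0.1, 5.8]
opening: 11.7
finger_force: 59.2
```

Emit:
{"method": "move_arm", "body": {
  "steps": [
    [0,0,-0.02,0,0,0],
    [0,0,-0.03,0,0,0],
    [0,0,-0.035,0,0,0],
    [0,0,-0.035,0,0,0],
    [0,0,-0.03,0,0,0]
  ]
}}

```text
time_s: 36.52
tcp_pos: [449.1, 6.9, 328.4]
orientation: [3.141, 0.001, 2.831]
force: [0.1, -0.5, -0.2]
opening: 12.0
finger_force: 58.8
```

Emit:
{"method": "move_arm", "body": {
  "steps": [
    [0,0,0,0,0,0.082],
    [0,0,0,0,0,0.082],
    [0,0,0,0,0,0.082],
    [0,0,0,0,0,0.082],
    [0,0,0,0,0,0.082]
  ]
}}

```text
time_s: 36.93
tcp_pos: [449.2, 6.8, 326.1]
orientation: [-3.142, -0.0, 2.417]
force: [-1.2, -0.2, -0.0]
opening: 11.9
finger_force: 58.8
```

Emit:
{"method": "move_arm", "body": {
  "steps": [
    [0,0,0,0,0,0.082],
    [0,0,0,0,0,0.082],
    [0,0,0,0,0,0.082],
    [0,0,0,0,0,0.082],
    [0,0,0,0,0,0.082]
  ]
}}

```text
time_s: 37.35
tcp_pos: [449.3, 6.8, 326.1]
orientation: [-3.141, -0.0, 2.007]
force: [0.2, 0.0, -1.3]
opening: 11.6
finger_force: 58.8
```

Emit:
{"method": "move_arm", "body": {
  "steps": [
    [0,0,0,0,0,0.082],
    [0,0,0,0,0,0.082],
    [0,0,0,0,0,0.082],
    [0,0,0,0,0,0.082],
    [0,0,0,0,0,0.082]
  ]
}}

```text
time_s: 37.77
tcp_pos: [449.3, 6.8, 326.0]
orientation: [-3.141, -0.0, 1.597]
force: [0.6, -0.1, 0.3]
opening: 11.9
finger_force: 58.8
```

Emit:
{"method": "move_arm", "body": {
  "steps": [
    [0.0241,0.0073,0,0,0,0],
    [0.0241,0.0073,0,0,0,0],
    [0.0241,0.0073,0,0,0,0],
    [0.0241,0.0073,0,0,0,0],
    [0.0241,0.0073,0,0,0,0]
  ]
}}

```text
time_s: 38.18
tcp_pos: [482.3, 129.6, 326.0]
orientation: [-3.141, -0.0, 1.601]
force: [0.4, -0.7, 0.3]
opening: 11.7
finger_force: 58.8
```

Emit:
{"method": "move_arm", "body": {
  "steps": [
    [0.0241,0.0073,0,0,0,0],
    [0.0241,0.0073,0,0,0,0],
    [0.0241,0.0073,0,0,0,0],
    [0.0241,0.0073,0,0,0,0],
    [0.0241,0.0073,0,0,0,0]
  ]
}}

```text
time_s: 38.6
tcp_pos: [515.2, 251.2, 325.9]
orientation: [-3.141, 0.0, 1.601]
force: [0.3, -0.7, 0.2]
opening: 11.7
finger_force: 58.8
```

Emit:
{"method": "move_arm", "body": {
  "steps": [
    [0.0241,0.0073,0,0,0,0],
    [0.0241,0.0073,0,0,0,0],
    [0.0241,0.0073,0,0,0,0],
    [0.0241,0.0073,0,0,0,0],
    [0.0241,0.0073,0,0,0,0]
  ]
}}

```text
time_s: 39.02
tcp_pos: [548.0, 372.7, 325.7]
orientation: [-3.141, 0.0, 1.601]
force: [-0.1, 0.1, -0.5]
opening: 11.8
finger_force: 58.8
```

Emit:
{"method": "move_arm", "body": {
  "steps": [
    [0,0,0,0,0,0],
    [0,0,0,0,0,0],
    [0,0,0,0,0,0],
    [0,0,0,0,0,0],
    [0,0,0,0,0,0]
  ]
}}

```text
time_s: 39.43
tcp_pos: [548.0, 370.6, 326.5]
orientation: [-3.142, 0.0, 1.6]
force: [0.2, 0.3, 0.0]
opening: 11.9
finger_force: 58.8
```

Run:
```python
from h import *
im,K,T=shot('wrist'); o=telemetry.get_obs(); print(o['orientation']); cv2.imwrite('pics/w17.png',im)
hsv=cv2.cvtColor(im,cv2.COLOR_BGR2HSV); m=(hsv[...,0]<25)&(hsv[...,1]>60)&(hsv[...,2]>60); m[300:]=0
z=o['tcp_pos'][2]-176.5+8
w=T[:3,:3]  # head end along the tool x
c=proj([*o['tcp_pos'][:2],z],K,T)[0]; print(c)
k=max(comps(m,300),key=lambda q:q[0][4] if q[2][:,300:345].any() else 0); v,u=np.nonzero(k[2])
P=back(np.c_[u,v],z,K,T)[:,:2]-o['tcp_pos'][:2]; y=o['orientation'][2]; ax=np.array([np.cos(y),np.sin(y)])
print('head end rel tcp (105 if held at origin)',(P@ax).max()); go([547.9,372,237.5])
x=rim(60,73,[547.9,372],'w18',zone=lambda u,v:v<280)
im,K,T=shot('scene'); cv2.imwrite('pics/s6.png',cv2.resize(im[130:290,370:570],None,fx=4,fy=4)[:600])
```

```text
[3.14 0.   1.6 ]
[321.92 312.86]
head end rel tcp (105 if held at origin) 104.08893451912044
total mm [ 1.3 -0.1 89.1] turn z 0
xy [548.13 370.68] rms mm 0.88 n 80
```

View pics/w17.png

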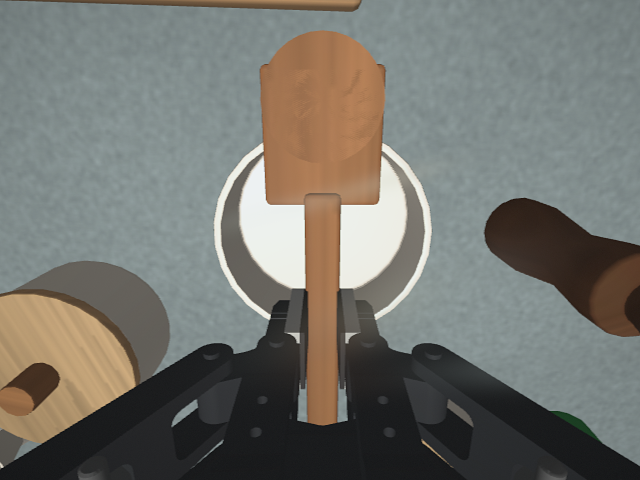

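The spatula lies across the middle of pot_d with its head along the tool x axis, and both the mill and pot_c are clear of it. I lower it.

Emit:
{"method": "move_arm", "body": {
  "steps": [
    [0.0015,0,0.02,0,0,0],
    [0,0,0.02,0,0,0],
    [0,0,0.02,0,0,0],
    [0,0,0.015,0,0,0],
    [0,0,0.005,0,0,0]
  ]
}}

```text
time_s: 40.0
tcp_pos: [547.5, 372.5, 243.7]
orientation: [-3.138, 0.002, 1.6]
force: [-0.2, -0.1, -1.7]
opening: 11.5
finger_force: 58.8
```

Emit:
{"method": "move_arm", "body": {
  "steps": [
    [0,0,0.003,0,0,0],
    [0,0,0.003,0,0,0],
    [0,0,0.002,0,0,0],
    [0,0,0.001,0,0,0],
    [0,0,0,0,0,0]
  ]
}}

```text
time_s: 40.42
tcp_pos: [547.9, 372.9, 237.7]
orientation: [3.141, -0.0, 1.601]
force: [0.6, -0.0, -1.1]
opening: 11.7
finger_force: 58.8
```

Emit:
{"method": "move_arm", "body": {
  "steps": [
    [0,0,0,0,0,0],
    [0,0,0,0,0,0],
    [0,0,0,0,0,0],
    [0,0,0,0,0,0],
    [0,0,0,0,0,0]
  ]
}}

```text
time_s: 40.83
tcp_pos: [547.9, 372.9, 237.4]
orientation: [3.141, -0.0, 1.601]
force: [-0.8, 1.3, -1.4]
opening: 11.5
finger_force: 58.8
```

Emit:
{"method": "move_arm", "body": {
  "steps": [
    [0,0,0.0005,0,0,0],
    [0,0,0.0005,0,0,0],
    [0,0,0,0,0,0],
    [0,0,0,0,0,0],
    [0,0,0,0,0,0]
  ]
}}

```text
time_s: 41.25
tcp_pos: [547.9, 372.9, 236.6]
orientation: [3.141, -0.0, 1.601]
force: [-1.3, -0.2, 4.0]
opening: 11.7
finger_force: 59.3
```

Emit:
{"method": "move_arm", "body": {
  "steps": [
    [0,0,0,0,0,0],
    [0,0,0,0,0,0],
    [0,0,0,0,0,0],
    [0,0,0,0,0,0],
    [0,0,0,0,0,0]
  ],
  "hand": 0.04
}}

```text
time_s: 41.67
tcp_pos: [547.9, 372.9, 236.1]
orientation: [-3.141, 0.0, 1.601]
force: [0.2, 0.0, 0.5]
opening: 40.4
finger_force: 0.0
```

Emit:
{"method": "move_arm", "body": {
  "steps": [
    [0,0,-0.005,0,0,0],
    [0,0,-0.01,0,0,0],
    [0,0,-0.02,0,0,0],
    [0,0,-0.03,0,0,0],
    [0,0,-0.03,0,0,0]
  ]
}}

```text
time_s: 42.08
tcp_pos: [547.7, 372.9, 333.0]
orientation: [-3.141, 0.0, 1.601]
force: [0.2, 0.3, 0.5]
opening: 39.6
finger_force: 0.0
```

Emit:
{"method": "move_arm", "body": {
  "steps": [
    [0,0,-0.01,0,0,0],
    [0,0,-0.01,0,0,0],
    [0,0,0,0,0,0],
    [0,0,0,0,0,0],
    [0,0,0,0,0,0]
  ]
}}

```text
time_s: 42.5
tcp_pos: [547.8, 372.9, 349.7]
orientation: [-3.139, 0.001, 1.601]
force: [-0.2, 0.4, -0.8]
opening: 39.9
finger_force: 0.0
```

Run:
```python
from h import *
im,K,T=shot('wrist'); im2,K2,T2=shot('scene')
cv2.imwrite('pics/m4.png',np.vstack([cv2.resize(im,(400,300)),cv2.resize(im2[130:310,330:570],(400,300))]))
t,_,_=shot('top'); cv2.imwrite('pics/t2.png',t)
```

```text
(no output)
```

View pics/m4.png

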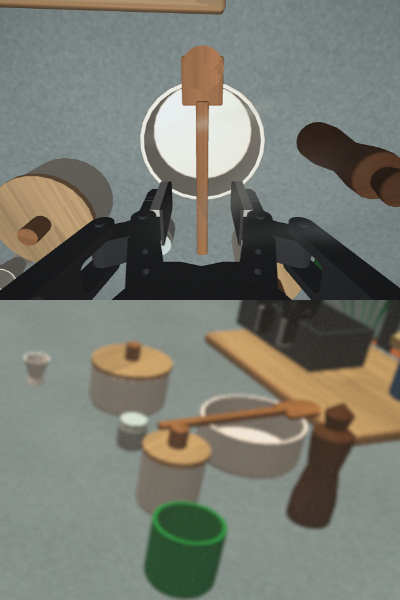

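The spatula bridges pot_d through its middle, and lids a and c sit level on their pots. The earlier overhead check had lid_b centred on pot_b. I hand in the job.

```bash
python3 -c "
from rig import order; print(order.finish_job())"
```

```text
the job is handed in; nothing more can be done
None
```

I put the three bamboo lids on their matching pots, each within about 2 mm of centre by camera, laid the spatula across the middle of the largest pot, and handed the job in at about 43 s of the 120 s limit; the result of the judging was not shown.

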